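# Set up a light-gap check of a board edge with straightedge and torch

## Task

Check the plywood board's front edge for gaps: lay the handled straightedge flat on the desk with its long edge flush against the board's long front edge, about centred on it, and let go of it. Then draw the pen torch out of its sloping stand, turn it level, and finish while still holding it still about 10 cm above the desk, directly above the middle of the joint between board and straightedge and pointing along that joint (either way). Leave the straightedge flush, and leave the calipers and the computer mouse where they are.

Things in the scene. Friction and masses are not known exactly. Their poses are not given: they have to be found in the camera images.
- board: flat plywood board, 110 x 340 x 12 mm, taped down on the desk at the robot's right: it does not move. Origin at the centre of its underside; x across its width, away from the robot (the front edge, towards the robot, is at x = -55 mm), y along its length, z up
- board_edge (a point): middle of the board's long front edge (the one nearest the robot), at the board's top face, 12 mm above the desk; axes as the board's
- straightedge: loose aluminium straightedge with a black bow handle, 0.22 kg, lying on the desk in front of the board. Flat blade 50 mm wide (x), 240 mm long (y), 6 mm thick; both long edges are straight, at x = -25 and +25 mm, and either may be used. Handle bar along y over the middle of the blade: 14 mm wide (x), 100 mm long, from 26 to 42 mm above the blade's underside, on two posts at y = -40 and +40 mm. Origin at the centre of the blade's underside, z up
- torch_stand: grey plastic torch stand at the robot's left, base 110 x 70 mm, fixed to the desk. One square socket, 25 mm wide inside and 48 mm deep, walls 6 mm, its axis rising at 45 degrees towards the stand's +x. Origin on the desk under the base, 5 mm ahead of the base's centre; z up
- stand_mouth (a point): centre of the mouth of the stand's socket, 64 mm above the desk; axes as the stand's
- torch: loose dark pen torch, 150 mm long, 0.11 kg, standing tail down in the stand's socket so that it leans at 45 degrees with the lens up. Body diameter 22 mm over 116 mm, head (lens end) diameter 28 mm over 34 mm. Origin on its axis at half length; x along the axis towards the lens. The lowest 48 mm are inside the socket with 1.5 mm play a side; draw it out along the slope
- calipers: digital calipers, 60 x 200 x 13 mm, lying flat, loose bystander; origin at the centre of the underside
- mouse: black computer mouse, 127 x 107 x 45 mm, loose bystander; origin at the centre of its underside
Things that resemble listed ones, but are neither listed nor needed, are in the scene too. There is more than one size of the torch_stand; the job needs the larger.

How it is judged (in metres and radians):
On the way, in this order (a step that is already met when the one before it is completed fails the run):
1. the straightedge lies flat, flush against the board's front edge, and is let go (x of straightedge in the frame of board_edge between -0.0275 and -0.022 m and y of straightedge in the frame of board_edge between -0.06 and 0.06 m and angle between the y axis of straightedge and the y axis of board, either way round below 0.02 rad and height (world z) of straightedge below 0.004 m and angle between straightedge's own z axis and vertical below 0.03 rad and contact force between the fingers and straightedge below 0.1 N), for 0.3 s.
2. the torch is held in the fingers, drawn clear out of its stand (contact force between the fingers and torch above 1 N and distance between torch and stand_mouth above 0.1 m and contact force between torch and torch_stand below 0.1 N), for 0.2 s.
At the end, for the whole second after the job is handed in: Straightedge flat, released, within 2.5 mm and 0.02 rad of the board's front edge, within 60 mm of its middle. Torch held still, touching nothing else: middle 70-140 mm above the desk, level and parallel to the edge within 0.17 rad, within 25 mm of the joint sideways, 70 mm of its middle along it (all of step 1 and contact force between the fingers and torch above 1 N and height (world z) of torch between 0.07 and 0.14 m and angle between torch's own x axis and vertical between 1.4 and 1.74 rad and angle between the x axis of torch and the y axis of board, either way round below 0.17 rad and x of torch in the frame of board_edge between -0.025 and 0.025 m and y of torch in the frame of board_edge between -0.07 and 0.07 m and linear speed of torch below 0.03 m/s and angular speed of torch below 0.3 rad/s and contact force between torch and straightedge below 0.1 N and contact force between torch and board below 0.1 N and contact force between torch and torch_stand below 0.1 N); the arm keeps its last pose, push and grip.
It fails at once if the pair of calipers is moved by more than 30 mm (distance of calipers from where it was at the start of the episode above 0.03 m).
It fails at once if the computer mouse is moved by more than 30 mm (distance of mouse from where it was at the start of the episode above 0.03 m).
It also fails if it takes over 58 s, if anything falls off the work surface, if the arm or the gripper's body presses on something with over 40 N, if the wrist force passes 120 N, or if a joint passes its speed limit or range.

## Robot

A 6-joint arm with a two-finger parallel gripper is mounted at the origin on a cart in front of the work surface, level with it; the furniture and walls round the work are solid. World frame = base frame: x ahead of the robot, y to its left, z up, the work surface at z = 0. Lengths are in mm, angles in rad, forces in N, time in s.
With the tool pointing down it reaches from about 225 to 875 mm from the base axis. Payload 3.4 kg.
Tool frame: the origin (TCP) lies on the centre line of the jaws, within the pads' length; the fingertips stand 14 mm ahead of it and the grasp point (between the pads) lies 5 mm behind it; z points along the fingers, y is the direction in which the jaws open and shut (so a half turn about z gives the same grasp; the last joint's range is limited). The gripper opens to 85 mm and grips with 20 to 120 N. Pads are 22 mm wide; open, the fingers measure 114 mm over their backs; the gripper's body (76 mm by 85 mm) begins 54 mm behind the grasp point. The pads swing forward as they close: fully open they stand 13 mm farther back than shut.
Start: joints at [1.13, 0.276, 1.505, -0, 1.361, -0.121], TCP at [180.783, 545.874, 245.328] pointing down, gripper open.
Joint ranges: [-2.89, 2.89], [-0.75, 2.08], [0.22, 2.7], [-1.18, 4.32], [0.11, 2.71], [-2.7, 2.7]. Speed limits (rad/s): [2.57, 2.57, 3.14, 3.14, 3.14, 3.14].

## Interface

Orientations are given as a rotation vector (axis times angle).
In Python, from rig import bot gives the robot as it stands.
- The arm moves only by the tool apply_moves, never from a script. Its argument "series" is text: rows parted by semicolons, each of 7 numbers parted by spaces: the shift along the tool's x, y, z as a fraction of full scale, then the turn, a rotation vector about the tool's x, y, z as a fraction of full scale, then the finger opening in mm, from 0 to 85.4. A call has 1 to 8 rows; each row is the pose to reach, as a shift and turn from the pose commanded when the call began, along the tool's axes at that moment; what a row does not reach only later rows make up. Full scale, the value 1, is 0.1 m for a shift and 120 degrees for a turn. A row lasts 1/10 s, in which the tool goes at most 50 mm and 8.59 degrees, less where a joint would pass 70% of its speed; a pose out of reach is approached as far as the arm can. A call with a number of a shift or a turn outside -1 to 1 is refused whole. A call with a gripper value outside its range is refused whole. The fingers move at their own pace and stop on an object; the grip force is fixed at half the most. Time passes only in rows, so rows that repeat a pose let the fingers close. It gives the time, the measured TCP pose, the force and the opening at its end, in the units of the state.
- bot.observe(): the state, without advancing time (a new reading comes with each control period).
- bot.capture(name): name is "scene" or "top" or "wrist"; returns a dict with "color" (480x640x3 uint8, red, green, blue), "z_map" (480x640 float32, mm along the optical axis (not along the pixel's ray), 0 where there is no reading), "fov_y" (degrees; the focal length in pixels is half the picture's height over the tangent of half this angle, whatever the lens; pixels are square), "cx", "cy" (the principal point, pixels), "R" (3x3) and "t" (3): a world point X has camera coordinates R X + t; the wrist camera has in their place "hand_eye" (4x4, takes a point from camera to tool coordinates, whose origin is the TCP and whose axes are the flange's). Camera axes: x right, y down, z forward; pixel columns grow to the right and rows downward; lengths in mm; the calibration is good to about 2 mm. A picture is of the moment at which its call begins: read the wrist's pose just before it.
- bot.finish_job(): hands the job in, once; it reports no verdict.
The state is a dict: "t": time; "qpos": joint angles; "joint_velocities": joint speeds; "effort": joint torques, N m; "tool_pos": TCP position; "ee_rot": TCP orientation; "contact_force": force on the tool from outside, world axes, zero at the start; "wrist_torque": the same for the moment, N m; "width": opening from 0.0 (shut) to 1.0 (fully open).
Only numpy, scipy, OpenCV 4.12 (cv2) and the standard library are available. Lean on these libraries where they do the work, as an engineer would, in place of code of your own. Each camera call takes 0.05 s, during which the arm holds its last target. There are 200 camera calls.

## Working session

There is one attempt and no reset: what is moved stays moved. The work goes in short steps, Python scripts to look and compute and a tool call to move; the robot and the scene stay as the last step left them, time stands still between calls to the robot, and variables do not carry over. Pictures are saved under pics/ and viewed, about 8 in all and at most 12, crops included, and the job is handed in when it is done.

Besides the shell and the picture viewer there is one more tool, called after "Request:" as name(argument=value, ...) on one line, values as JSON. apply_moves: Moves the arm, as the interface text tells. Its arguments: {"type":"object","properties":{"series":{"type":"string"}},"required":["series"]}

```bash
mkdir -p pics; ls; cat > h.py <<'E'
import numpy as np, cv2
from scipy.spatial.transform import Rotation as Ro
from rig import bot
def cap(n):
    s=bot.observe(); c=bot.capture(n)
    f=240/np.tan(np.radians(c["fov_y"])/2); 
    if n=="wrist":
        T=np.eye(4); T[:3,:3]=Ro.from_rotvec(s["ee_rot"]).as_matrix(); T[:3,3]=s["tool_pos"]
        M=T@np.array(c["hand_eye"])
    else:
        M=np.eye(4); M[:3,:3]=np.array(c["R"]).T; M[:3,3]=-np.array(c["R"]).T@np.array(c["t"])
    c.update(f=f,M=M); return c
def cloud(c):
    z=c["z_map"]; v,u=np.mgrid[:480,:640]
    P=np.stack([(u-c["cx"])/c["f"]*z,(v-c["cy"])/c["f"]*z,z],-1)
    W=P@c["M"][:3,:3].T+c["M"][:3,3]; W[z==0]=np.nan; return W
def ray(c,u,v,h):
    d=c["M"][:3,:3]@np.array([(u-c["cx"])/c["f"],(v-c["cy"])/c["f"],1]); o=c["M"][:3,3]
    return o+d*(h-o[2])/d[2]
def save(c,n): cv2.imwrite(n,cv2.cvtColor(c["color"],cv2.COLOR_RGB2BGR))
E
python3 - <<'E'
from h import *
import pickle
print({k:np.round(v,3) for k,v in bot.observe().items()})
for n in("scene","top"):
    c=cap(n); save(c,f"pics/{n}0.png"); pickle.dump(c,open(f"{n}0.pkl","wb")); print(n,c["fov_y"],c["cx"],c["cy"],np.round(c["M"],3).tolist(),(c["z_map"]==0).mean())
E
```

```text
pics
{'t': np.float64(0.0), 'qpos': array([ 1.13 ,  0.277,  1.506, -0.   ,  1.361, -0.121]), 'joint_velocities': array([-0.001,  0.001,  0.   , -0.003,  0.001, -0.   ]), 'effort': array([ 0.0000e+00, -4.1678e+01, -2.4580e+01, -0.0000e+00,  1.1000e-02,
        0.0000e+00]), 'tool_pos': array([180.567, 545.395, 244.458]), 'ee_rot': array([-5.000e-01, -3.101e+00,  3.000e-03]), 'contact_force': array([-0.538,  0.286, -0.151]), 'wrist_torque': array([ 0.053, -0.004,  0.001]), 'width': np.float64(1.0)}
scene 44.403643250185034 315.50673289526816 236.58674176521578 [[0.512, -0.422, 0.748, -586.488], [-0.859, -0.236, 0.455, -790.914], [-0.015, -0.875, -0.483, 787.417], [0.0, 0.0, 0.0, 1.0]] 0.11077473958333334
top 52.602049362868215 315.5059839191238 238.95294674268402 [[0.005, -0.99, 0.144, 381.592], [-1.0, -0.003, 0.012, -132.118], [-0.012, -0.144, -0.989, 1282.537], [0.0, 0.0, 0.0, 1.0]] 0.004098307291666666
```

View pics/scene0.png

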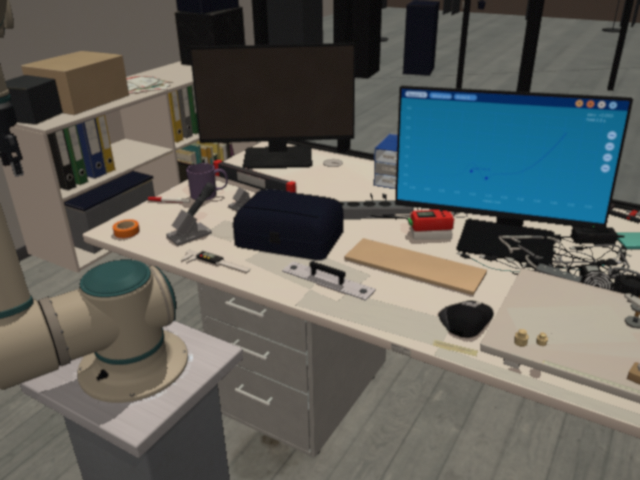

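View pics/top0.png

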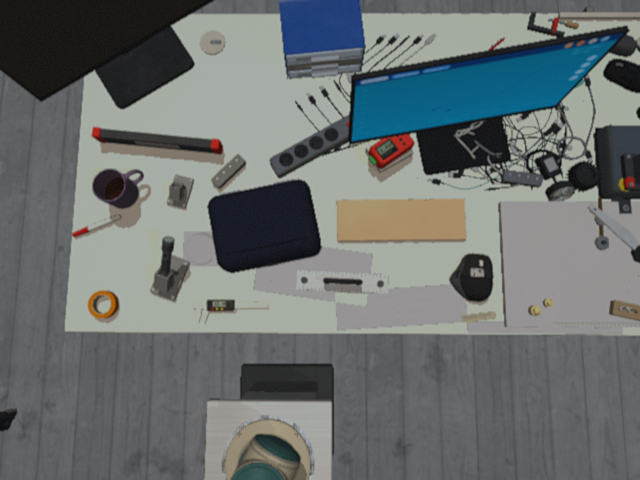

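The top view shows the board at about (337–466, 199–242), the straightedge with its black handle at (342, 282), and the larger stand with the torch at (170, 268). The smaller decoy stand is at (180, 190), the calipers at (230, 305) and the mouse at (473, 277). The torch leans away from the robot. Next I'll measure.

```bash
cat > m1.py <<'E'
from h import *
import pickle
c=pickle.load(open("top0.pkl","rb")); W=cloud(c); rgb=c["color"].astype(int); hsv=cv2.cvtColor(c["color"],cv2.COLOR_RGB2HSV)
print("desk z",np.nanmedian(W[300:320,300:330,2]), "board z",np.nanmedian(W[210:230,350:450,2]), "noise",np.nanstd(W[210:230,350:450,2]))
def roi(m,u0,u1,v0,v1):
    o=np.zeros(m.shape,np.uint8); o[v0:v1,u0:u1]=m[v0:v1,u0:u1]*255; return o
def rect(m,h,name):
    k=max(cv2.findContours(m,cv2.RETR_EXTERNAL,cv2.CHAIN_APPROX_NONE)[0],key=cv2.contourArea)
    P=np.array([ray(c,u,v,h)[:2] for u,v in k[:,0]]).astype(np.float32)
    r=cv2.minAreaRect(P); print(name,np.round(r[0],1),np.round(r[1],1),round(r[2],2)); print(np.round(cv2.boxPoints(r),1).tolist()); return P
rect(roi((hsv[...,1]>80)&(hsv[...,0]<25),325,480,190,250),12,"board")
# straightedge handle
rect(roi((rgb.sum(2)<150),318,368,270,295),42,"handle")
# stand/torch cloud
S=W[225:305,145:195].reshape(-1,3); S=S[S[:,2]>8]
print("stand/torch pts",len(S), np.round(np.nanmin(S,0)),np.round(np.nanmax(S,0)))
big=np.hstack([cv2.resize(c["color"][220:310,130:210],None,fx=5,fy=5,interpolation=cv2.INTER_CUBIC),cv2.resize(c["color"][250:310,285:400][:, :],(int(115*3.4),450),interpolation=cv2.INTER_CUBIC)])
cv2.imwrite("pics/crop1.png",big[...,::-1])
s=pickle.load(open("scene0.pkl","rb")); Q=cloud(s)[190:250,160:225]
print("scene cloud"); 
for v in range(185,245,4): print(v,[tuple(np.round(cloud(s)[v,u]).tolist()) if False else int(np.nan_to_num(cloud(s)[v,u,2])) for u in range(165,225,3)])
E
python3 m1.py
```

```text
desk z 0.9552381979256097 board z 13.109480243371763 noise 2.5463495796219986
board [ 619.4 -342.2] [108.1 336.8] 0.88
[[562.7000122070312, -174.6999969482422], [567.9000244140625, -511.3999938964844], [676.0, -509.70001220703125], [670.7999877929688, -173.0]]
handle [ 454.1 -185.8] [94.3 10.1] 86.66
[[446.29998779296875, -232.60000610351562], [456.3999938964844, -233.1999969482422], [461.8999938964844, -139.0], [451.79998779296875, -138.39999389648438]]
stand/torch pts 1341 [395. 199.   8.] [596. 316. 146.]
scene cloud
185 [-549, -568, -551, -555, -3, 0, -1, 0, 51, 53, 55, 57, 54, 53, 135, 133, 129, 2, 1, -2]
189 [-587, -591, 3, 0, -2, -3, -3, -1, 32, 37, 37, 40, 40, 120, 128, 125, 122, 23, 20, 0]
193 [1, 0, -2, 1, 0, -3, 0, 0, 0, 24, 25, 26, 113, 112, 116, 111, 17, 11, 2, -2]
197 [16, 14, 2, -2, 0, 0, 0, 0, -2, 7, 10, 103, 103, 104, 99, 11, 5, 0, 1, 0]
201 [4, 5, 8, 9, 6, 5, 5, 8, 10, 0, 96, 96, 94, 90, 0, 0, -1, 4, 1, -1]
205 [1, -3, 0, 0, 3, -4, 3, 0, 0, 86, 87, 85, 80, -1, 2, 1, -1, -1, 1, -3]
209 [-2, 3, 1, -3, 1, 1, -4, -2, 77, 79, 77, 76, -1, 0, -1, 0, 2, 2, 0, -5]
213 [0, 0, -3, -4, 2, 71, 74, 77, 69, 70, 65, 0, 0, -1, 2, 0, 0, 1, -1, 1]
217 [0, -3, 1, -2, 56, 63, 67, 66, 66, 61, -3, 1, 2, -1, -3, -2, -1, -1, -1, 0]
221 [-1, -1, -2, 51, 52, 56, 58, 52, 52, 49, 45, -1, 0, 0, 0, 0, 0, 1, -2, 3]
225 [-1, 0, 0, 43, 48, 47, 48, 41, 41, 35, 32, 10, 11, 15, 0, 0, 4, 0, 1, 1]
229 [-2, 0, 1, 0, 37, 37, 35, 34, 29, 18, 23, 11, 7, 11, 14, 11, 2, 2, 1, -1]
233 [2, 16, 11, 11, 13, 18, 20, 19, 18, 13, 12, 12, 10, 8, 8, 0, -1, 0, 1, -1]
237 [0, 7, 11, 11, 9, 10, 10, 11, 13, 12, 6, 1, 0, 0, 0, -1, 1, -1, 0, 0]
241 [-1, 0, 0, 9, 12, 10, 9, 4, 1, -2, 0, 0, 0, -1, -3, -2, 1, 0, 1, 0]
```

View pics/crop1.png

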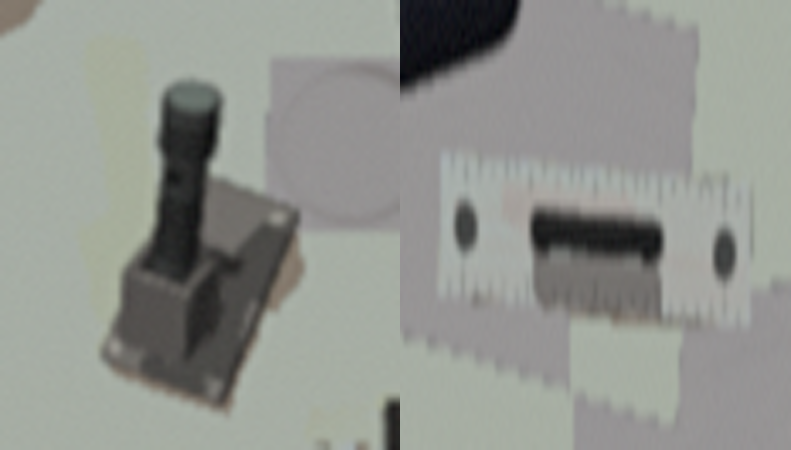

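The crop shows the torch leaning away in the big stand, with its base's long side turned about 20° clockwise. The straightedge lies nearly parallel to the desk edge and is slightly rotated. Now I'll fit the torch axis from both clouds.

```bash
cat > m2.py <<'E'
from h import *
import pickle
pts=[]
for n,(u0,u1,v0,v1) in {"top":(145,195,225,305),"scene":(160,225,180,245)}.items():
    c=pickle.load(open(n+"0.pkl","rb")); W=cloud(c)[v0:v1,u0:u1].reshape(-1,3)
    W=W[np.isfinite(W[:,0])]; 
    m=(W[:,2]>78)&(W[:,2]<170)&(W[:,0]<620)&(W[:,1]>150); A=W[m]
    # robust PCA
    for _ in range(5):
        o=np.median(A,0); d=np.linalg.svd(A-A.mean(0))[2][0]; d*=np.sign(d[2])
        r=np.linalg.norm((A-A.mean(0))-np.outer((A-A.mean(0))@d,d),axis=1); A=A[r<16]
    t=(A-A.mean(0))@d
    print(n,len(A),"mean",A.mean(0).round(1),"dir",d.round(3),"az",np.degrees(np.arctan2(d[1],d[0])).round(1),"el",np.degrees(np.arcsin(d[2])).round(1),"t",t.min().round(),t.max().round(),"r",r.max().round(1))
    pts.append(A)
    B=W[(W[:,2]>3)&(W[:,2]<20)]; 
    if n=="top":
        print("base rect",cv2.minAreaRect(B[:,:2].astype(np.float32)))
P=np.vstack(pts)
from scipy.optimize import least_squares
# cylinder fit to body + head: unknown point (at z=100 plane), azimuth, el=45
def axis(p): 
    e=np.radians(45); d=np.array([np.cos(p[2])*np.cos(e),np.sin(p[2])*np.cos(e),np.sin(e)]); return np.array([p[0],p[1],100.]),d
def res(p):
    o,d=axis(p); q=P-o; t=q@d; r=np.linalg.norm(q-np.outer(t,d),axis=1)
    return r-np.where(t>p[3],14,11)
A0=P[abs(P[:,2]-100)<8].mean(0)
s=least_squares(lambda p:res(p),[A0[0],A0[1],np.radians(-20),20],loss="soft_l1",f_scale=2)
best=min((least_squares(res,[A0[0],A0[1],np.radians(-20),t0],loss="soft_l1",f_scale=2) for t0 in range(-10,50,4)),key=lambda s:s.cost)
o,d=axis(best.x); t=(P-o)@d
print("fit",best.x.round(2),np.degrees(best.x[2]).round(1),"cost",best.cost.round(1),len(P),"tip t",np.percentile(t,[95,98,99,100]).round(1))
tip=np.percentile(t,99); print("mouth est (tip-102)",(o+d*(tip-102)).round(1),"origin",(o+d*(tip-75)).round(1),"dir",d.round(3))
E
python3 m2.py
```

```text
top 338 mean [517.9 245.  113.7] dir [ 0.722 -0.275  0.635] az -20.9 el 39.4 t -67.0 40.0 r 15.9
base rect ((499.452880859375, 270.51361083984375), (215.51097106933594, 132.57485961914062), 2.6606478691101074)
scene 268 mean [515.5 239.3 108.1] dir [ 0.71  -0.3    0.637] az -22.9 el 39.6 t -50.0 40.0 r 16.0
fit [ 5.1505e+02  2.4758e+02 -3.9000e-01  4.6000e+01] -22.2 cost 1869.5 606 tip t [48.4 50.1 51.1 51.9]
mouth est (tip-102) [481.7 261.2  64. ] origin [499.4 254.   83.1] dir [ 0.655 -0.267  0.707]
```

Request:
apply_moves(series="0 0 0 0 0 0 85")

```text
t: 0.2
tool_pos: [180.6, 545.6, 244.8]
ee_rot: [-0.5, -3.101, 0.002]
contact_force: [1.1, -0.2, -0.5]
width: 0.994
```

```bash
cat > plan.py <<'E'
from h import *
FS=np.radians(120)
def Rtool(ydir,zdir=(0,0,-1)):
    z=np.array(zdir,float); z/=np.linalg.norm(z); y=np.array(ydir,float); y-=z*(y@z); y/=np.linalg.norm(y)
    return Ro.from_matrix(np.stack([np.cross(y,z),y,z],1))
def cur():
    s=bot.observe(); return np.array(s["tool_pos"]),Ro.from_rotvec(s["ee_rot"])
def step(p,R,tp,tR):
    a=np.round(R.inv().apply(np.array(tp)-p)/100,3); b=np.round((R.inv()*tR).as_rotvec()/FS,3)
    ok="" if max(abs(a).max(),abs(b).max())<=1 else "  TOO FAR"
    print(*a,*b,"| to",np.round(tp,1),"deg",round(120*np.linalg.norm(b),1),ok)
    return p+R.apply(a*100),R*Ro.from_rotvec(b*FS)
def chain(wps):
    p,R=cur(); print("from",p.round(1),R.as_rotvec().round(3))
    for tp,tR in wps: p,R=step(p,R,tp,tR)
E
cat > a.py <<'E'
from plan import *
p,R=cur(); yaw=np.radians(-3.35)
T=Rtool((np.cos(yaw),np.sin(yaw),0)); tp=np.array([454,-186,200.])
w=[]
for k in range(1,8):
    f=k/7; g=0 if k<4 else (k-3)/4
    rv=(R.inv()*T).as_rotvec(); w.append((p+(tp-p)*f,R*Ro.from_rotvec(rv*g)))
chain(w)
E
python3 a.py
```

```text
from [180.6 545.6 244.8] [-5.000e-01 -3.101e+00  2.000e-03]
-0.699 -0.869 0.065 0.0 0.0 0.0 | to [219.7 441.1 238.4] deg 0.0 
-0.7 -0.87 0.065 0.0 0.0 0.0 | to [258.7 336.6 232. ] deg 0.0 
-0.699 -0.869 0.065 0.0 0.0 0.0 | to [297.8 232.  225.6] deg 0.0 
-0.699 -0.869 0.064 -0.0 0.0 0.156 | to [336.8 127.5 219.2] deg 18.7 
-0.941 -0.599 0.065 -0.0 0.0 0.157 | to [375.9  23.  212.8] deg 18.8 
-1.085 -0.263 0.065 -0.0 0.0 0.156 | to [414.9 -81.5 206.4] deg 18.7   TOO FAR
-1.111 0.099 0.065 -0.0 0.0 0.156 | to [ 454. -186.  200.] deg 18.7   TOO FAR
```

Request:
apply_moves(series="-.35 -.435 .03 0 0 0 85;-.7 -.87 .065 0 0 0 85;-.7 -.87 .065 0 0 0 85;-.7 -.87 .065 0 0 0 85")

```text
t: 0.6
tool_pos: [220.1, 439.9, 238.9]
ee_rot: [-0.504, -3.101, -0.0]
contact_force: [0.9, 1.5, -0.4]
width: 1.0
```

Request:
apply_moves(series="-.35 -.435 .03 0 0 0 85;-.7 -.87 .065 0 0 0 85;-.7 -.87 .065 0 0 0 85")

```text
t: 0.9
tool_pos: [259.4, 334.7, 232.2]
ee_rot: [0.503, 3.101, -0.002]
contact_force: [-0.6, 0.7, -0.2]
width: 0.998
```

Request:
apply_moves(series="-.35 -.435 .03 0 0 0 85;-.7 -.87 .065 0 0 0 85;-.7 -.87 .065 0 0 0 85")

```text
t: 1.2
tool_pos: [299.6, 230.3, 226.0]
ee_rot: [0.505, 3.1, -0.0]
contact_force: [-0.1, 0.5, -0.5]
width: 0.997
```

Request:
apply_moves(series="-.35 -.435 .03 0 0 .08 85;-.7 -.87 .065 0 0 .156 85;-.7 -.87 .065 0 0 .156 85")

```text
t: 1.5
tool_pos: [340.0, 125.2, 219.7]
ee_rot: [1.008, 2.973, 0.001]
contact_force: [-0.1, 1.9, 0.0]
width: 0.994
```

Request:
apply_moves(series="-.47 -.3 .03 0 0 .08 85;-.94 -.6 .065 0 0 .156 85;-.94 -.6 .065 0 0 .156 85")

```text
t: 1.8
tool_pos: [379.7, 20.0, 213.2]
ee_rot: [1.477, 2.769, 0.001]
contact_force: [-0.6, 0.2, 0.4]
width: 0.996
```

Request:
apply_moves(series="-.5 -.13 .03 0 0 .08 85;-1 -.263 .065 0 0 .156 85;-1 -.263 .065 0 0 .156 85")

```text
t: 2.1
tool_pos: [414.5, -78.4, 206.5]
ee_rot: [1.907, 2.492, 0.001]
contact_force: [-0.6, 0.3, 0.6]
width: 0.994
```

Request:
apply_moves(series="-.5 .05 .03 0 0 .08 85;-1 .1 .065 0 0 .156 85;-1 .1 .065 0 0 .156 85;-1 .1 .065 0 0 .156 85;-1 .1 .065 0 0 .156 85")

```text
t: 2.6
tool_pos: [447.0, -166.2, 199.6]
ee_rot: [-2.278, -2.16, -0.001]
contact_force: [0.5, 1.3, -0.1]
width: 0.994
```

Above the handle. I'll measure it with the wrist camera.

```bash
cat > b.py <<'E'
from plan import *
import pickle
c=cap("wrist"); save(c,"pics/w1.png"); pickle.dump(c,open("w1.pkl","wb")); W=cloud(c)
m=(W[...,2]>28)&(W[...,2]<50)&(abs(W[...,0]-454)<40)&(abs(W[...,1]+186)<80)
A=W[m][:,:2].astype(np.float32); print(len(A),"cloud handle",cv2.minAreaRect(A), np.nanmedian(W[m][:,2]))
E
python3 b.py
```

```text
1991 cloud handle ((453.560546875, -183.02784729003906), (98.78030395507812, 13.712164878845215), 87.63463592529297) 42.02532905764701
```

View pics/w1.png

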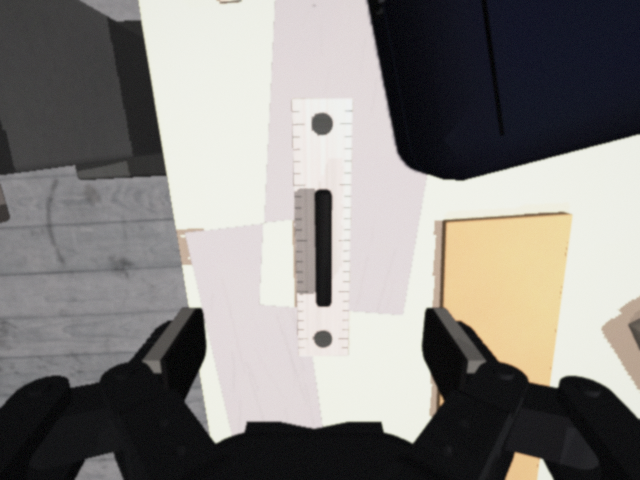

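The wrist view shows the handle centred at (323, 248) and the board's front edge at about u≈443. I'll fit both edges, then work out the descent.

```bash
cat > c.py <<'E'
from plan import *
import pickle
c=pickle.load(open("w1.pkl","rb")); g=cv2.cvtColor(c["color"],cv2.COLOR_RGB2GRAY); hsv=cv2.cvtColor(c["color"],cv2.COLOR_RGB2HSV)
def line(P,n):
    P=np.array(P,np.float32); 
    for _ in range(4):
        vx,vy,x,y=cv2.fitLine(P,cv2.DIST_HUBER,0,.01,.01).ravel(); r=(P-[x,y])@np.array([-vy,vx]); P=P[abs(r)<max(1.0,2.5*np.std(r))]
    yaw=np.degrees(np.arctan2(-vx*np.sign(vy),abs(vy))); print(n,len(P),"yaw",round(yaw,2),"at",np.round([x,y],1),"std",r.std().round(2)); return x,y,vx,vy
# board: wood hue, first wood pixel per row, at z=12
wood=(hsv[...,1]>85)&(hsv[...,0]>8)&(hsv[...,0]<25)&(hsv[...,2]>170)
P=[]
for v in range(225,300):
    i=np.flatnonzero(wood[v,425:470]); 
    if len(i): P.append(ray(c,425+i[0]-.5,v,12)[:2])
b=line(P,"board front")
# handle edges at z=42
L=[];Rr=[]
for v in range(198,300):
    i=np.flatnonzero(g[v,310:340]<60)
    if len(i)>5: L.append(ray(c,310+i[0]-.5,v,42)[:2]); Rr.append(ray(c,310+i[-1]+.5,v,42)[:2])
line(L,"handle L"); line(Rr,"handle R")
v=np.flatnonzero((g[:,318:328]<60).all(1)&(np.arange(480)>170)&(np.arange(480)<330)); print("ends",ray(c,323,v[0]-.5,42),ray(c,323,v[-1]+.5,42))
yaw=np.radians(-2.6); T=Rtool((np.cos(yaw),np.sin(yaw),0))
chain([([453.6,-183,120],T),([453.6,-183,38],T)])
E
python3 c.py
```

```text
board front 75 yaw 0.9 at [ 562.8 -209. ] std 0.24
handle L 102 yaw -2.66 at [ 447.2 -192.2] std 0.3
handle R 102 yaw -2.29 at [ 459.6 -187.2] std 0.0
ends [ 455.91679853 -133.83680779   42.        ] [ 451.50705219 -230.32641867   42.        ]
from [ 446.8 -166.2  199.7] [-2.278e+00 -2.161e+00 -1.000e-03]
-0.166 0.077 0.797 -0.0 -0.001 -0.004 | to [ 453.6 -183.   120. ] deg 0.5 
0.001 0.0 0.82 -0.0 0.0 0.0 | to [ 453.6 -183.    38. ] deg 0.0
```

Request:
apply_moves(series="-.083 .04 .4 0 0 -.004 85;-.166 .077 .8 0 0 -.004 85;-.166 .077 .8 0 0 -.004 85;-.166 .077 .8 0 0 -.004 85")

```text
t: 3.05
tool_pos: [453.5, -183.8, 120.2]
ee_rot: [-2.271, -2.169, -0.0]
contact_force: [-0.3, -1.1, 0.6]
width: 0.996
```

Request:
apply_moves(series="0 0 .3 0 0 0 60;0 0 .6 0 0 0 60;0 0 .87 0 0 0 60;0 0 .87 0 0 0 60;0 0 .87 0 0 0 60;0 0 .87 0 0 0 60")

```text
t: 3.65
tool_pos: [455.5, -185.8, 35.1]
ee_rot: [2.27, 2.166, 0.002]
contact_force: [-0.1, -0.3, 0.2]
width: 0.703
```

Request:
apply_moves(series="0 0 .02 0 0 0 30;0 0 .02 0 0 0 5;0 0 .02 0 0 0 5;0 0 .02 0 0 0 5;0 0 .02 0 0 0 5;0 0 .02 0 0 0 5;0 0 .02 0 0 0 5;0 0 .02 0 0 0 5")

```text
t: 4.45
tool_pos: [453.9, -185.3, 31.4]
ee_rot: [2.273, 2.168, 0.0]
contact_force: [-0.6, 0.7, 6.5]
width: 0.149
```

```bash
python3 - <<'E'
from h import *
for i in range(3):
    c=cap("wrist"); s=bot.observe(); print(s["t"],s["tool_pos"].round(1),s["ee_rot"].round(4),s["width"],s["contact_force"].round(1),s["wrist_torque"].round(2))
E
```

```text
4.5 [ 453.9 -185.3   31.4] [2.2732e+00 2.1677e+00 3.0000e-04] 0.14901726089322592 [-1.7  0.3  6.3] [ 0.03  0.17 -0.02]
4.55 [ 453.9 -185.3   31.4] [2.2732e+00 2.1676e+00 3.0000e-04] 0.15421034102628814 [-1.5 -1.4  5.9] [ 0.06  0.17 -0.05]
4.6 [ 453.9 -185.3   31.4] [2.2731e+00 2.1677e+00 3.0000e-04] 0.15336196802334953 [-2.2 -0.2  5.4] [0.05 0.08 0.05]
```

```bash
python3 - <<'E'
from plan import *
yaw=np.radians(.8); T=Rtool((np.cos(yaw),np.sin(yaw),0)); p,R=cur()
chain([([453.9,-185.3,37],R),([490,-265,37],T),([530,-345,37],T),([530,-345,32.5],T)])
E
```

```text
from [ 453.9 -185.3   31.4] [2.273 2.168 0.   ]
0.0 -0.0 -0.056 0.0 0.0 0.0 | to [ 453.9 -185.3   37. ] deg 0.0 
-0.779 0.398 0.0 0.0 0.0 -0.029 | to [ 490 -265   37] deg 3.5 
-0.805 0.39 0.001 0.0 0.0 -0.0 | to [ 530 -345   37] deg 0.0 
0.0 -0.0 0.045 0.0 0.0 -0.0 | to [ 530.  -345.    32.5] deg 0.0
```

Request:
apply_moves(series="0 0 -.03 0 0 0 5;0 0 -.06 0 0 0 5;0 0 -.06 0 0 0 5")

```text
t: 4.9
tool_pos: [453.8, -185.1, 36.8]
ee_rot: [-2.274, -2.168, -0.0]
contact_force: [-0.3, 0.0, -3.6]
width: 0.154
```

Request:
apply_moves(series="-.1 .05 0 0 0 -.005 5;-.25 .13 0 0 0 -.01 5;-.45 .23 0 0 0 -.02 5;-.65 .33 0 0 0 -.029 5;-.78 .4 0 0 0 -.029 5;-.78 .4 0 0 0 -.029 5")

```text
t: 5.5
tool_pos: [491.9, -268.2, 36.7]
ee_rot: [2.207, 2.231, 0.0]
contact_force: [0.2, -1.5, -3.1]
width: 0.153
```

Request:
apply_moves(series="-.1 .05 0 0 0 0 5;-.25 .12 0 0 0 0 5;-.45 .22 0 0 0 0 5;-.65 .31 0 0 0 0 5;-.8 .38 0 0 0 0 5;-.8 .38 0 0 0 0 5;-.8 .38 .025 0 0 0 5;-.8 .38 .045 0 0 0 5")

```text
t: 6.3
tool_pos: [528.0, -342.8, 31.7]
ee_rot: [-2.204, -2.235, -0.0]
contact_force: [0.1, 0.7, -2.8]
width: 0.154
```

```bash
cat > d.py <<'E'
from plan import *
import sys,pickle
n=sys.argv[1]
c=cap("wrist"); save(c,f"pics/{n}.png"); pickle.dump(c,open(n+".pkl","wb"))
s=bot.observe(); print(s["tool_pos"].round(1),s["ee_rot"].round(4),"F",s["contact_force"].round(1),"M",s["wrist_torque"].round(2),s["width"].round(3))
a=np.arctan2(s["ee_rot"][1],s["ee_rot"][0]); print("tool yaw",(np.degrees(2*a)-90+180)%360-180)
c=cap("scene"); save(c,f"pics/{n}s.png"); pickle.dump(c,open(n+"s.pkl","wb"))
E
python3 d.py w2
```

```text
Traceback (most recent call last):
  File "d.py", line 5, in <module>
    s=bot.observe(); print(s["tool_pos"].round(1),s["ee_rot"].round(4),"F",s["contact_force"].round(1),"M",s["wrist_torque"].round(2),s["width"].round(3))
                                                                                                                                      ^^^^^^^^^^^^^^^^
AttributeError: 'float' object has no attribute 'round'
```

View pics/w2.png

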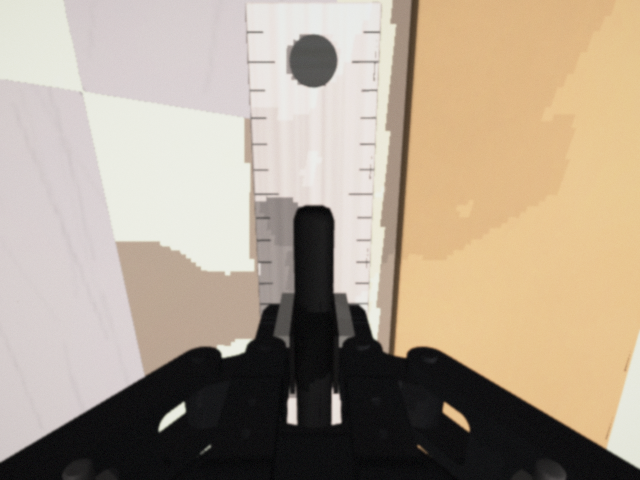

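The blade's right edge is at u≈380 (top) to 370 (v=300) and the board's front edge at u≈408 to 393, so there is a small gap. I'll quantify it.

```bash
sed -i 's/,s\["width"\].round(3)//' d.py; cat > gap.py <<'E'
from plan import *
import pickle,sys
c=pickle.load(open(sys.argv[1]+".pkl","rb")); rgb=c["color"].astype(int); hsv=cv2.cvtColor(c["color"],cv2.COLOR_RGB2HSV)
def fit(P,n):
    P=np.array(P,np.float32)
    for _ in range(5):
        k=np.polyfit(P[:,1],P[:,0],1); r=P[:,0]-np.polyval(k,P[:,1]); P=P[abs(r)<max(.4,2*r.std())]
    print(n,len(P),"x@y0",np.polyval(k,YC).round(2),"yaw",-np.degrees(k[0]).round(2),"std",r.std().round(2)); return k
YC=-300
wood=((hsv[...,1]>85)&(hsv[...,0]<25)&(hsv[...,2]>170))
B=[];L=[];E=[]
for v in range(15,300,3):
    i=np.flatnonzero(wood[v,340:460])
    if len(i): B.append(ray(c,340+i[0]-.5,v,12)[:2])
    row=rgb[v].sum(1)/3
    sat=hsv[v,:,1].astype(int)
    # horizontal gradient of channel differences (blade pinkish vs desk cream): use b-r
    d=(rgb[v,:,2]-rgb[v,:,0]).astype(float); d=np.convolve(d,np.ones(3)/3,'same')
    u0=int(round(378-(v-10)*.034)); 
    seg=d[u0-9:u0+10]; e=np.argmin(np.diff(seg)); E.append(ray(c,u0-9+e+.5,v,6)[:2])
kb=fit(B,"board"); ke=fit(E,"blade R")
E
python3 gap.py w2
```

```text
board 95 x@y0 564.46 yaw 0.8 std 0.12
blade R 85 x@y0 553.24 yaw 2.39 std 1.17
```

Request:
apply_moves(series="0 .04 0 0 0 0 5;0 .08 0 0 0 0 5;0 .09 0 0 0 0 5;0 .09 0 0 0 0 5")

```text
t: 6.75
tool_pos: [538.4, -344.2, 32.3]
ee_rot: [2.206, 2.236, 0.0]
contact_force: [0.0, -0.3, -2.8]
width: 0.15
```

Request:
apply_moves(series="0 .01 0 0 0 0 5;0 .01 0 0 0 0 5;0 .02 0 0 0 0 5;0 .02 0 0 0 0 5")

```text
t: 7.15
tool_pos: [539.4, -344.3, 32.3]
ee_rot: [-2.206, -2.235, 0.001]
contact_force: [-1.5, -0.2, -1.4]
width: 0.146
```

Request:
apply_moves(series="0 .01 0 0 0 0 5;0 .01 0 0 0 0 5;0 .01 0 0 0 0 5")

```text
t: 7.45
tool_pos: [539.5, -344.3, 32.3]
ee_rot: [-2.205, -2.235, 0.003]
contact_force: [-6.0, -0.3, 0.6]
width: 0.154
```

Request:
apply_moves(series="0 .01 .01 0 0 0 5;0 .02 .015 0 0 0 5;0 .02 .015 0 0 0 5;0 .02 .015 0 0 0 5")

```text
t: 7.85
tool_pos: [539.6, -344.2, 31.6]
ee_rot: [-2.202, -2.234, 0.006]
contact_force: [-10.4, -1.3, 8.0]
width: 0.153
```

```bash
python3 d.py w3; python3 gap.py w3
```

```text
[ 539.6 -344.2   31.6] [-2.202  -2.2335  0.0061] F [-10.9  -1.1   8.1] M [-0.11  1.71 -0.1 ]
tool yaw 0.8143525396159816
board 95 x@y0 564.48 yaw 0.82 std 0.12
blade R 95 x@y0 565.01 yaw 0.76 std 0.14
```

Request:
apply_moves(series="0 -.02 -.015 0 0 0 5;0 -.02 -.015 0 0 0 5;0 -.025 -.015 0 0 0 30;0 -.025 -.015 0 0 0 45;0 -.025 -.015 0 0 0 45;0 -.025 -.015 0 0 0 45;0 -.025 -.015 0 0 0 45")

```text
t: 8.65
tool_pos: [541.0, -344.4, 32.4]
ee_rot: [2.206, 2.236, 0.001]
contact_force: [-0.2, -0.2, -0.2]
width: 0.526
```

Request:
apply_moves(series="0 0 -.2 0 0 0 45;0 0 -.5 0 0 0 45;0 0 -.9 0 0 0 45;0 0 -1 0 0 0 45;0 0 -1 0 0 0 45;0 0 -1 0 0 0 45;0 0 -1 0 0 0 45")

```text
t: 9.35
tool_pos: [539.6, -343.5, 130.3]
ee_rot: [-2.204, -2.233, 0.0]
contact_force: [-0.3, 0.1, -1.0]
width: 0.525
```

```bash
python3 d.py w4
```

```text
[ 539.6 -343.6  130.3] [-2.2042e+00 -2.2335e+00  4.0000e-04] F [-0.3  0.9 -0.4] M [ 0.04  0.01 -0.01]
tool yaw 0.7567425500915874
```

View pics/w4.png

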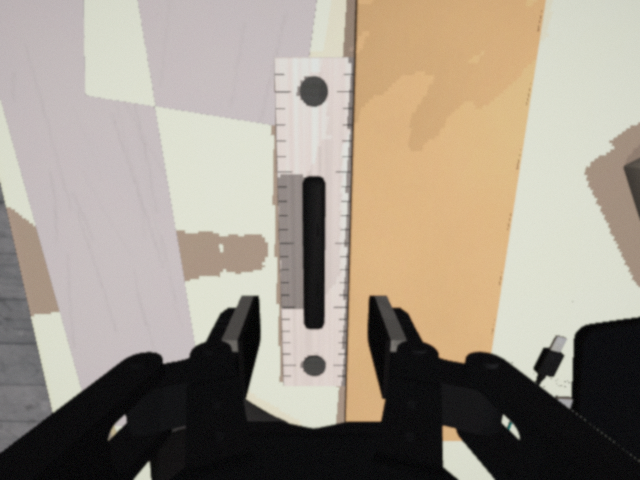

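The straightedge looks flush, with the blade's right edge at u≈351 to 345 against the board edge at u≈356 to 347. I'll quantify the gap, refine the torch geometry, and plan the travel.

```bash
cat > gap2.py <<'E'
from plan import *
import pickle,sys
c=pickle.load(open(sys.argv[1]+".pkl","rb")); rgb=c["color"].astype(int); hsv=cv2.cvtColor(c["color"],cv2.COLOR_RGB2HSV)
wood=((hsv[...,1]>85)&(hsv[...,0]<25)&(hsv[...,2]>170))
g=rgb.sum(2)/3
B=[];E=[];L=[];R=[]
for v in range(65,290,2):
    i=np.flatnonzero(wood[v,330:400]); b=330+i[0]; B.append(ray(c,b-.5,v,12)[:2])
    # blade bright: walk left from board edge until bright (>170)
    j=b-1
    while g[v,j]<170 and j>b-25: j-=1
    E.append(ray(c,j+.5,v,6)[:2])
for v in range(185,320,2):
    h=np.flatnonzero(g[v,296:332]<55)
    if len(h)>5: L.append(ray(c,296+h[0]-.5,v,42)[:2]); R.append(ray(c,296+h[-1]+.5,v,42)[:2])
for P,n in((B,"board"),(E,"blade"),(L,"hL"),(R,"hR")):
    P=np.array(P)
    for _ in range(5):
        k=np.polyfit(P[:,1],P[:,0],1); r=P[:,0]-np.polyval(k,P[:,1]); P=P[abs(r)<max(.4,2*r.std())]
    print(n,len(P),"x@-343",np.polyval(k,-343).round(2),"x@-240",np.polyval(k,-240).round(2),"yaw",-np.degrees(k[0]).round(2),"std",r.std().round(2),"y",P[:,1].min().round(),P[:,1].max().round())
E
python3 gap2.py w4
```

```text
board 112 x@-343 565.16 x@-240 563.76 yaw 0.78 std 0.19 y -376.0 -228.0
blade 104 x@-343 562.3 x@-240 560.76 yaw 0.86 std 0.63 y -378.0 -227.0
hL 68 x@-343 533.2 x@-240 531.22 yaw 1.1 std 0.18 y -384.0 -297.0
hR 62 x@-343 545.73 x@-240 543.58 yaw 1.2 std 0.0 y -382.0 -298.0
```

```bash
python3 - <<'E'
from plan import *
c=cv2.imread("pics/w4.png"); a=cv2.resize(c[60:130,320:375],None,fx=7,fy=7,interpolation=cv2.INTER_NEAREST); b=cv2.resize(c[310:380,315:370],None,fx=7,fy=7,interpolation=cv2.INTER_NEAREST)
cv2.imwrite("pics/crop4.png",np.hstack([a,b]))
E
```

```text
(no output)
```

View pics/crop4.png

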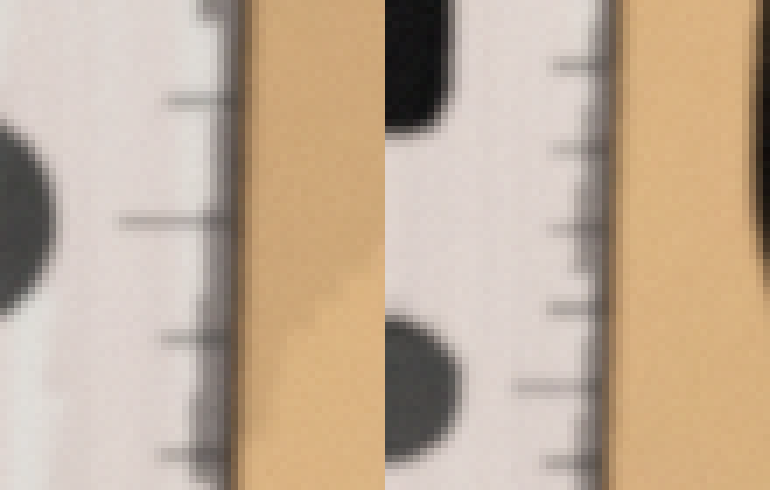

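The ticks run right up to the board's dark front face, and the grey strip on the blade is only shadow, so it is flush. On to the torch.

```bash
cat > e.py <<'E'
from plan import *
from scipy.spatial.transform import Slerp
p,R=cur(); az=np.radians(-22.2)
z=np.array([np.cos(az),np.sin(az),-1])/2**.5; T=Rtool((-np.sin(az),np.cos(az),0),z)
a=np.radians(40); M=Rtool((np.cos(a),np.sin(a),0))
G=np.array([505.3,251.6,89.5])
W=[(470,-270,220),(425,-185,240),(405,-95,250),(400,0,250),(395,95,250),(395,180,240),(405,245,215),tuple(G-120*z)]
s1=Slerp([0,4,8],Ro.concatenate([R,M,T]))
print("J",bot.observe()["qpos"].round(2)); chain([(w,s1(i+1)) for i,w in enumerate(W)])
E
python3 e.py
```

```text
J [-0.68  0.45  1.53  0.    1.17 -0.69]
from [ 539.8 -343.7  130.5] [-2.204 -2.234  0.   ]
0.748 -0.69 -0.892 -0.0 -0.0 -0.082 | to [ 470 -270  220] deg 9.8 
0.919 -0.287 -0.197 -0.0 -0.001 -0.082 | to [ 425 -185  240] deg 9.8 
0.913 0.127 -0.1 -0.001 -0.0 -0.081 | to [405 -95 250] deg 9.7 
0.847 0.434 0.001 0.0 -0.0 -0.082 | to [400   0 250] deg 9.8 
0.76 0.572 0.001 -0.022 -0.092 -0.055 | to [395  95 250] deg 13.1 
0.594 0.616 0.008 -0.023 -0.092 -0.055 | to [395 180 240] deg 13.2 
0.385 0.572 0.141 -0.023 -0.092 -0.055 | to [405 245 215] deg 13.2 
0.233 0.428 0.352 -0.022 -0.092 -0.055 | to [426.7 283.7 174.4] deg 13.1
```

Request:
apply_moves(series=".2 -.2 -.5 0 0 -.03 60;.5 -.45 -.89 0 0 -.06 60;.75 -.69 -.89 0 0 -.082 60;.75 -.69 -.89 0 0 -.082 60")

```text
t: 9.85
tool_pos: [467.2, -266.5, 222.5]
ee_rot: [-2.003, -2.416, -0.001]
contact_force: [0.4, 0.1, 0.6]
width: 0.708
```

Request:
apply_moves(series=".46 -.14 -.1 0 0 -.04 60;.92 -.287 -.2 0 0 -.082 60;.92 -.287 -.2 0 0 -.082 60")

```text
t: 10.15
tool_pos: [422.3, -180.7, 241.3]
ee_rot: [-1.786, -2.58, -0.002]
contact_force: [0.0, -1.3, -0.0]
width: 0.703
```

Request:
apply_moves(series=".46 .06 -.05 0 0 -.04 60;.913 .127 -.1 0 0 -.082 60;.913 .127 -.1 0 0 -.082 60")

```text
t: 10.45
tool_pos: [404.0, -91.2, 251.0]
ee_rot: [-1.557, -2.726, -0.003]
contact_force: [-0.2, -0.7, 1.1]
width: 0.704
```

Request:
apply_moves(series=".42 .21 0 0 0 -.04 60;.847 .434 0 0 0 -.082 60;.847 .434 0 0 0 -.082 60")

```text
t: 10.75
tool_pos: [399.8, 4.1, 250.6]
ee_rot: [-1.315, -2.851, -0.003]
contact_force: [-0.6, -0.7, -0.2]
width: 0.706
```

Request:
apply_moves(series=".38 .28 0 -.011 -.046 -.027 60;.76 .57 0 -.022 -.092 -.055 60;.76 .57 0 -.022 -.092 -.055 60;.76 .57 0 -.022 -.092 -.055 60")

```text
t: 11.15
tool_pos: [394.7, 96.1, 250.9]
ee_rot: [1.079, 2.742, -0.059]
contact_force: [0.7, 0.0, -1.1]
width: 0.704
```

Request:
apply_moves(series=".3 .31 0 -.011 -.046 -.027 60;.594 .616 .008 -.023 -.092 -.055 60;.594 .616 .008 -.023 -.092 -.055 60;.594 .616 .008 -.023 -.092 -.055 60")

```text
t: 11.55
tool_pos: [395.1, 179.8, 240.4]
ee_rot: [0.859, 2.615, -0.11]
contact_force: [0.8, -0.5, 1.0]
width: 0.705
```

```bash
cat > e2.py <<'E'
from plan import *
from scipy.spatial.transform import Slerp
p,R=cur(); az=np.radians(-22.2)
z=np.array([np.cos(az),np.sin(az),-1])/2**.5; T=Rtool((-np.sin(az),np.cos(az),0),z)
G=np.array([505.3,251.6,89.5])
s1=Slerp([0,2],Ro.concatenate([R,T]))
print("J",bot.observe()["qpos"].round(2)); chain([((405,245,215),s1(1)),(G-120*z,s1(2))])
E
python3 e2.py
```

```text
J [ 0.54 -0.01  1.94 -0.4   1.05 -0.23]
from [395.1 179.8 240.4] [ 0.859  2.615 -0.11 ]
0.386 0.574 0.143 -0.023 -0.092 -0.054 | to [405 245 215] deg 13.1 
0.232 0.43 0.352 -0.023 -0.092 -0.053 | to [426.7 283.7 174.4] deg 13.0
```

Request:
apply_moves(series=".19 .29 .07 -.011 -.046 -.027 60;.386 .574 .143 -.023 -.092 -.054 60;.386 .574 .143 -.023 -.092 -.054 60;.386 .574 .143 -.023 -.092 -.054 60")

```text
t: 11.95
tool_pos: [406.0, 242.8, 215.3]
ee_rot: [0.657, 2.472, -0.155]
contact_force: [-0.1, 0.2, -0.1]
width: 0.701
```

Request:
apply_moves(series=".12 .22 .17 -.011 -.046 -.027 60;.232 .43 .352 -.023 -.092 -.053 60;.232 .43 .352 -.023 -.092 -.053 60;.232 .43 .352 -.023 -.092 -.053 60;.232 .43 .352 -.023 -.092 -.053 60;.232 .43 .352 -.023 -.092 -.053 60")

```text
t: 12.55
tool_pos: [427.7, 282.6, 177.3]
ee_rot: [0.464, 2.316, -0.184]
contact_force: [0.2, 0.7, 0.2]
width: 0.701
```

```bash
python3 d.py w5; python3 - <<'E'
from plan import *
import pickle
print(bot.observe()["qpos"].round(2))
p,R=cur(); print(R.as_matrix().round(3))
c=pickle.load(open("w5.pkl","rb")); W=cloud(c); az=np.radians(-22.2); d=np.array([np.cos(az),np.sin(az),1])/2**.5; m0=np.array([481.7,261.2,64])
q=W-m0; t=q@d; r=np.linalg.norm(q-t[...,None]*d,axis=-1)
ok=(t>5)&(t<110)&(r<32); A=W[ok]; print(ok.sum())
from scipy.optimize import least_squares
def f(x):
    dd=np.array([np.cos(x[2])*np.cos(x[3]),np.sin(x[2])*np.cos(x[3]),np.sin(x[3])]); o=m0+[x[0],x[1],0]; q=A-o; t=q@dd; r=np.linalg.norm(q-t[:,None]*dd,axis=1)
    rad=np.where(t>68,14,11); return (r-rad)
s=least_squares(f,[0,0,az,np.pi/4],loss="soft_l1",f_scale=1)
x=s.x; dd=np.array([np.cos(x[2])*np.cos(x[3]),np.sin(x[2])*np.cos(x[3]),np.sin(x[3])])
t=(A-m0-[x[0],x[1],0])@dd
print(x[:2].round(2),np.degrees(x[2:]).round(2),"med|r|",np.median(abs(f(x))).round(2),"tmax",np.percentile(t,[97,99,99.8]).round(1))
u=np.array([-np.sin(az),np.cos(az),0]); print("lateral shift",(u[:2]@x[:2]).round(2))
E
```

```text
[427.5 282.8 177.2] [ 0.4632  2.3163 -0.1836] F [-0.  -0.2  0.4] M [ 0.12  0.32 -0.01]
tool yaw 67.38507580834482
[ 0.92  0.23  2.07 -1.04  0.92  0.44]
[[-0.651  0.381  0.656]
 [ 0.273  0.924 -0.266]
 [-0.708  0.006 -0.706]]
4262
[-6.21  3.67] [-20.18  40.71] med|r| 0.38 tmax [ 97.5  99.3 100.4]
lateral shift 1.05
```

View pics/w5.png

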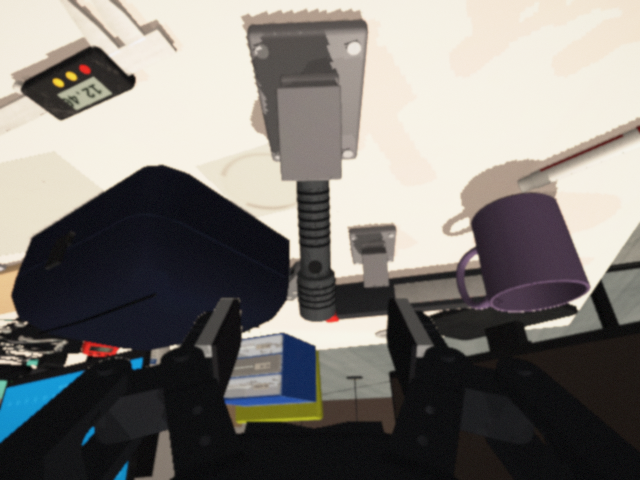

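The view shows the torch body around (314, 215), its head at (318, 295) and the socket mouth at about (312, 180). The fit gives elevation ≈41° (sagging within the play) and azimuth ≈-20°. I'll use those for the approach.

```bash
cat > f.py <<'E'
from plan import *
az=np.radians(-20.7); el=np.radians(42.)
z=np.array([np.sin(el)*np.cos(az),np.sin(el)*np.sin(az),-np.cos(el)]); T=Rtool((-np.sin(az),np.cos(az),0),z)
G=np.array([500.5,255.5,87]); 
chain([(G-60*z,T),(G+4*z,T)])
E
python3 f.py
```

```text
from [427.3 283.  176.9] [ 0.462  2.317 -0.184]
0.052 0.01 0.59 -0.008 0.026 -0.012 | to [462.9 269.7 131.6] deg 3.6 
-0.0 -0.0 0.64 0.0 -0.0 -0.0 | to [503.  254.6  84. ] deg 0.0
```

Request:
apply_moves(series=".025 .005 .3 -.004 .013 -.006 60;.052 .01 .59 -.008 .026 -.012 60;.052 .01 .59 -.008 .026 -.012 60;.052 .01 .59 -.008 .026 -.012 60;.052 .01 .59 -.008 .026 -.012 60")

```text
t: 13.15
tool_pos: [462.2, 270.7, 131.0]
ee_rot: [0.431, 2.377, -0.166]
contact_force: [0.3, 0.5, -0.4]
width: 0.7
```

```bash
python3 - <<'E'
from plan import *
import pickle
c=cap("wrist"); save(c,"pics/w6.png")
print(bot.observe()["qpos"].round(2))
W=cloud(c)
p,R=cur(); L=R.inv().apply((W-p).reshape(-1,3)).reshape(W.shape)  # tool frame
m=(abs(L[...,1])<22)&(L[...,2]>30)&(L[...,2]<75)&(L[...,0]<35)&(L[...,0]>-40)
for x0 in range(-40,35,8):
    k=m&(abs(L[...,0]-x0-4)<4); 
    if k.sum()>20: print(x0+4,"n",k.sum(),"y range",np.percentile(L[...,1][k],[2,98]).round(1),"z near",np.percentile(L[...,2][k],3).round(1))
E
python3 f.py
```

```text
[ 0.81  0.29  2.1  -1.1   0.76  0.43]
-36 n 844 y range [-13.5  12.5] z near 46.9
-28 n 461 y range [-11.1   9.6] z near 48.2
-20 n 545 y range [-11.   10.1] z near 48.2
-12 n 548 y range [-11.4  10. ] z near 48.9
-4 n 555 y range [-11.2   9.9] z near 48.8
4 n 563 y range [-11.3   9.7] z near 48.7
12 n 631 y range [-11.5   9.8] z near 48.2
20 n 619 y range [-11.3   9.6] z near 48.2
28 n 661 y range [-11.5   9.5] z near 48.1
36 n 166 y range [-10.1   8.8] z near 48.1
from [462.1 271.  131. ] [ 0.431  2.377 -0.166]
-0.013 -0.009 0.004 0.001 -0.0 0.001 | to [462.9 269.7 131.6] deg 0.2 
-0.0 0.001 0.64 -0.0 -0.0 0.0 | to [503.  254.6  84. ] deg 0.0
```

J4 is heading for its limit (-1.1 of -1.18), and by my wrist estimate a 42° tilt would pass it at the grasp. I'll use a 33° tilt and make up the 9° at the end.

```bash
cat > f.py <<'E'
from plan import *
az=np.radians(-20.7); el=np.radians(33.)
z=np.array([np.sin(el)*np.cos(az),np.sin(el)*np.sin(az),-np.cos(el)]); T=Rtool((-np.sin(az),np.cos(az),0),z)
p,R=cur(); G=p+R.apply([0,-.8,59.5]); print("G",G.round(1))
chain([(G-60*z,T),(G+4*z,T)])
E
python3 f.py
```

```text
G [499.1 256.2  86.8]
from [462.1 271.  131. ] [ 0.431  2.377 -0.166]
-0.094 -0.007 0.002 0.001 0.075 0.001 | to [468.5 267.8 137.1] deg 9.0 
0.0 0.0 0.64 -0.0 -0.0 0.0 | to [501.1 255.5  83.4] deg 0.0
```

Request:
apply_moves(series="-.05 -.004 0 0 .04 0 60;-.094 -.007 0 0 .075 0 60;-.094 -.007 0 0 .075 0 60;-.094 -.007 0 0 .075 0 60")

```text
t: 13.6
tool_pos: [468.4, 267.2, 137.0]
ee_rot: [0.46, 2.529, -0.138]
contact_force: [-1.2, -0.7, -0.1]
width: 0.702
```

Request:
apply_moves(series="0 0 .15 0 0 0 60;0 0 .3 0 0 0 60;0 0 .4 0 0 0 60;0 0 .4 0 0 0 60")

```text
t: 14.0
tool_pos: [487.7, 258.9, 100.9]
ee_rot: [0.457, 2.534, -0.143]
contact_force: [-1.2, 0.6, -0.1]
width: 0.704
```

```bash
python3 - <<'E'
from plan import *
s=bot.observe(); print(s["qpos"].round(3),s["tool_pos"],s["contact_force"]); c=cap("wrist"); save(c,"pics/w7.png")
E
```

```text
[ 0.657  0.309  2.05  -0.869  0.653  0.118] [487.74073828 258.92307706 100.86519385] [-1.24032579  0.6255526  -0.10534695]
```

View pics/w7.png

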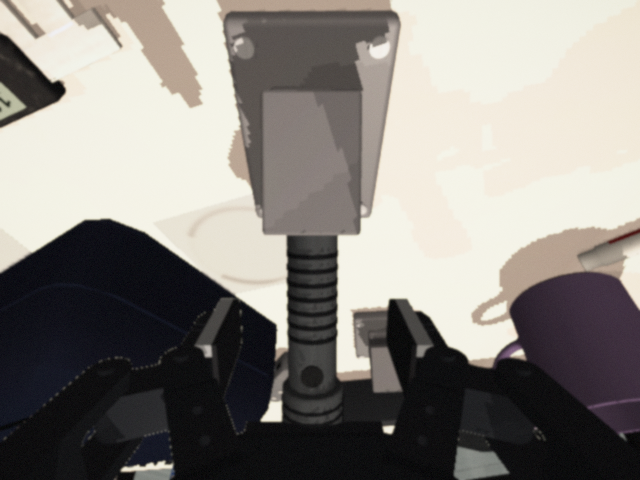

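The fingers straddle the torch, with its body at u≈312 midway between the fingers at u≈222 and 405. J4 is at -0.87, well clear of its limit. Final 24 mm, then close.

Request:
apply_moves(series="0 0 .12 0 0 0 60;0 0 .24 0 0 0 60;0 0 .24 0 0 0 60;0 0 .24 0 0 0 60")

```text
t: 14.45
tool_pos: [501.1, 254.6, 82.1]
ee_rot: [0.459, 2.532, -0.14]
contact_force: [-0.5, -0.4, 0.3]
width: 0.701
```

Request:
apply_moves(series="0 0 0 0 0 0 35;0 0 0 0 0 0 10;0 0 0 0 0 0 10;0 0 0 0 0 0 10;0 0 0 0 0 0 10;0 0 0 0 0 0 10;0 0 0 0 0 0 10;0 0 0 0 0 0 10")

```text
t: 15.25
tool_pos: [501.2, 254.9, 82.9]
ee_rot: [0.459, 2.531, -0.139]
contact_force: [-1.0, -0.3, 3.9]
width: 0.239
```

```bash
python3 - <<'E'
from plan import *
s=bot.observe(); print(s["qpos"].round(3),s["contact_force"],s["width"]*85.4)
p,R=cur(); az=np.radians(-21)
d=np.array([np.cos(az),np.sin(az),1])/2**.5
chain([(p+12*d,R),(p+72*d,R),(p+132*d,R)])
E
```

```text
[ 0.632  0.345  2.06  -0.925  0.608  0.165] [-1.02116709 -0.26915827  3.92756447] 20.37197456033095
from [501.2 254.9  82.9] [ 0.459  2.531 -0.139]
-0.117 -0.001 -0.025 0.0 0.0 0.0 | to [509.1 251.8  91.3] deg 0.0 
-0.587 -0.004 -0.125 0.0 0.0 0.0 | to [548.7 236.6 133.8] deg 0.0 
-0.587 -0.004 -0.125 0.0 0.0 0.0 | to [588.4 221.4 176.2] deg 0.0
```

Gripped: the opening reads 20.4 mm on the 22 mm body. I'll draw out gently first.

Request:
apply_moves(series="-.06 0 -.0125 0 0 0 10;-.117 0 -.025 0 0 0 10;-.117 0 -.025 0 0 0 10")

```text
t: 15.55
tool_pos: [509.9, 251.9, 91.6]
ee_rot: [0.46, 2.531, -0.138]
contact_force: [-1.0, -0.2, -1.4]
width: 0.233
```

Request:
apply_moves(series="-.15 0 -.03 0 0 0 10;-.3 0 -.064 0 0 0 10;-.45 0 -.096 0 0 0 10;-.587 0 -.125 0 0 0 10;-.587 0 -.125 0 0 0 10;-.587 0 -.125 0 0 0 10")

```text
t: 16.15
tool_pos: [548.6, 236.8, 133.1]
ee_rot: [0.46, 2.532, -0.139]
contact_force: [-0.5, -0.3, -2.1]
width: 0.239
```

```bash
python3 - <<'E'
from plan import *
s=bot.observe(); print(s["qpos"].round(3),s["contact_force"],s["wrist_torque"],s["width"]*85.4)
c=cap("wrist"); save(c,"pics/w8.png")
E
```

```text
[ 0.543  0.298  1.952 -0.768  0.663 -0.105] [-0.4756152 -0.2880238 -2.070476 ] [0.16964771 0.34450377 0.02471926] 20.444758577830118
```

View pics/w8.png

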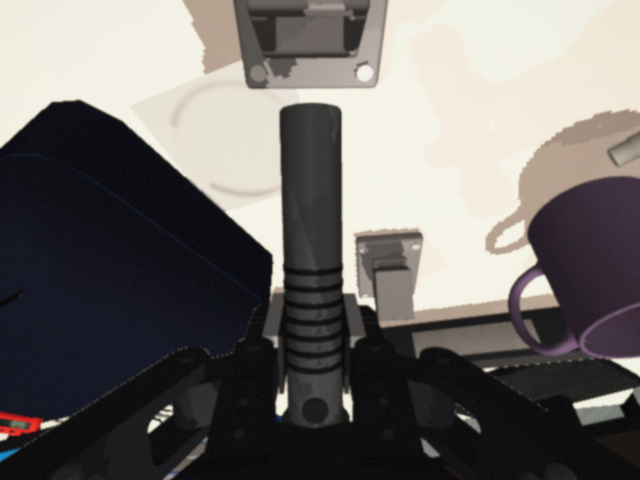

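The torch is clear of the socket, with its tail at (311, 108) and the body gripped around (314, 350). I'll measure the torch axis in the tool frame and plan the transfer.

```bash
cat > g.py <<'E'
from plan import *
from scipy.spatial.transform import Slerp
import pickle
p,R=cur(); c=cap("wrist"); W=cloud(c); L=R.inv().apply((W-p).reshape(-1,3)).reshape(W.shape)
m=(abs(L[...,1])<14)&(abs(L[...,2])<50)&(L[...,0]>14)&(L[...,0]<100); A=L[m]; 
print(len(A),A.min(0).round(1),A.max(0).round(1))
pr=[]
for x0 in range(16,84,6):
    k=abs(A[:,0]-x0)<3
    if k.sum()>15: pr.append((x0,np.percentile(A[k,2],5),np.percentile(A[k,1],[2,98]).mean()))
pr=np.array(pr); print(pr.round(1).tolist())
kz=np.polyfit(pr[:,0],pr[:,1],1); ky=np.polyfit(pr[:,0],pr[:,2],1); print("slope z",np.degrees(np.arctan(kz[0])),"y",np.degrees(np.arctan(ky[0])))
d=-np.array([1,0*ky[0],kz[0]]); d/=np.linalg.norm(d)   # lens dir in tool
tail=np.array([np.percentile(A[:,0],99.5),0,0]); tail[2]=np.polyval(kz,tail[0])+11
o=tail+75*d; print("lens dir tool",d.round(3),"tail",tail.round(1),"torch origin tool",o.round(1))
print("case top z",np.nanpercentile(cloud(pickle.load(open("top0.pkl","rb")))[185:265,215:315,2],99))
b=np.radians(.8); X=-np.array([-np.sin(b),np.cos(b),0])  # lens world
y=np.array([np.cos(b),np.sin(b),0])
# world R with R d = X, R y_tool = y
B=np.stack([d,[0,1,0],np.cross(d,[0,1,0])],1); C=np.stack([X,y,np.cross(X,y)],1)
F=Ro.from_matrix(C@B.T); print("final tool z",F.apply([0,0,1]).round(3))
tp=np.array([565,-343,100])-F.apply(o); print("final TCP",tp.round(1))
np.savez("fin.npz",tp=tp,F=F.as_quat(),d=d,o=o)
Wp=[(520,200,215),(470,120,250),(440,25,250),(435,-75,250),(450,-170,250),(485,-255,240),tuple(tp+[-25,20,90]),tuple(tp+[0,0,50])]
s=Slerp([0,1,7,8],Ro.concatenate([R,R,F,F])); chain([(w,s(i+1)) for i,w in enumerate(Wp)])
E
python3 g.py
```

```text
12434 [ 14.  -14.  -49.9] [82.9 13.   7.8]
[[16.0, -12.9, 2.0], [22.0, -12.0, 1.9], [28.0, -11.2, 1.8], [34.0, -10.2, 1.6], [40.0, -9.3, 1.6], [46.0, -8.4, 1.4], [52.0, -7.8, 1.4], [58.0, -7.0, 1.3], [64.0, -6.1, 1.2], [70.0, -5.3, 1.1], [76.0, -4.5, 1.1], [82.0, -3.7, 1.2]]
slope z 7.897517608511516 y -0.8120144903168309
lens dir tool [-0.991  0.    -0.137] tail [82.2  0.   7.4] torch origin tool [ 7.9  0.  -2.9]
case top z 116.81403234573038
final tool z [-0.002  0.137 -0.991]
final TCP [ 565.1 -350.4   96. ]
from [547.9 236.8 132.5] [ 0.459  2.533 -0.14 ]
-0.336 -0.445 -0.764 -0.0 -0.0 0.0 | to [520 200 215] deg 0.0 
-0.032 -0.926 -0.392 0.021 0.05 0.095 | to [470 120 250] deg 13.1 
-0.243 -0.964 0.06 0.02 0.049 0.095 | to [440  25 250] deg 13.0 
-0.635 -0.76 0.149 0.021 0.05 0.095 | to [435 -75 250] deg 13.1 
-0.853 -0.421 0.142 0.021 0.05 0.095 | to [ 450 -170  250] deg 13.1 
-0.906 -0.025 0.182 0.021 0.049 0.095 | to [ 485 -255  240] deg 13.1 
-0.867 0.351 0.539 0.021 0.05 0.094 | to [ 540.1 -330.4  186. ] deg 13.0 
-0.256 0.247 0.368 -0.0 0.0 0.0 | to [ 565.1 -350.4  146. ] deg 0.0
```

Request:
apply_moves(series="-.1 -.1 -.38 0 0 0 10;-.25 -.3 -.764 0 0 0 10;-.336 -.445 -.764 0 0 0 10;-.336 -.445 -.764 0 0 0 10")

```text
t: 16.65
tool_pos: [520.0, 199.3, 217.1]
ee_rot: [0.461, 2.53, -0.138]
contact_force: [0.2, 1.4, -1.8]
width: 0.235
```

Request:
apply_moves(series="-.01 -.3 -.13 .007 .017 .03 10;-.02 -.62 -.26 .014 .033 .063 10;-.032 -.926 -.392 .021 .05 .095 10;-.032 -.926 -.392 .021 .05 .095 10")

```text
t: 17.05
tool_pos: [469.5, 118.3, 250.9]
ee_rot: [0.755, 2.57, -0.099]
contact_force: [1.3, 0.2, -1.2]
width: 0.235
```

Request:
apply_moves(series="-.08 -.32 .02 .007 .017 .03 10;-.16 -.64 .04 .014 .033 .063 10;-.243 -.964 .06 .021 .05 .095 10;-.243 -.964 .06 .021 .05 .095 10")

```text
t: 17.45
tool_pos: [440.2, 22.3, 249.3]
ee_rot: [1.056, 2.581, -0.057]
contact_force: [0.0, 0.5, -0.9]
width: 0.238
```

Request:
apply_moves(series="-.21 -.25 .05 .007 .017 .03 10;-.42 -.5 .1 .014 .033 .063 10;-.635 -.76 .149 .021 .05 .095 10;-.635 -.76 .149 .021 .05 .095 10")

```text
t: 17.85
tool_pos: [437.1, -78.4, 249.7]
ee_rot: [1.359, 2.56, -0.009]
contact_force: [0.8, -0.4, -1.2]
width: 0.238
```

Request:
apply_moves(series="-.28 -.14 .05 .007 .017 .03 10;-.57 -.28 .1 .014 .033 .063 10;-.853 -.421 .142 .021 .05 .095 10;-.853 -.421 .142 .021 .05 .095 10")

```text
t: 18.25
tool_pos: [453.2, -173.1, 249.2]
ee_rot: [1.663, 2.511, 0.043]
contact_force: [-0.1, 1.2, -0.2]
width: 0.237
```

Request:
apply_moves(series="-.3 -.01 .06 .007 .017 .03 10;-.6 -.02 .12 .014 .033 .063 10;-.906 -.025 .182 .021 .05 .095 10;-.906 -.025 .182 .021 .05 .095 10;-.906 -.025 .182 .021 .05 .095 10")

```text
t: 18.75
tool_pos: [486.1, -253.5, 238.5]
ee_rot: [1.97, 2.432, 0.1]
contact_force: [-0.7, 0.1, -1.1]
width: 0.241
```

```bash
cat > k.py <<'E'
from plan import *
q=np.load("fin.npz"); tp=q["tp"]; F=Ro.from_quat(q["F"]); p,R=cur(); s=bot.observe(); print(s["t"],s["qpos"].round(2),s["contact_force"].round(1),s["width"])
chain([((p+tp+[0,0,60])/2,Ro.from_rotvec((F*R.inv()).as_rotvec()/2)*R),(tp+[0,0,60],F),(tp+[0,0,0],F)])
E
python3 k.py
```

```text
18.75 [-0.65  0.23  1.59  0.07  1.31 -0.87] [-0.7  0.1 -1.1] 0.24072942900387986
from [ 486.1 -253.5  238.5] [1.97  2.432 0.1  ]
-0.569 0.263 0.41 0.009 0.024 0.047 | to [ 525.6 -301.9  197.2] deg 6.4 
-0.561 0.326 0.375 0.01 0.024 0.048 | to [ 565.1 -350.4  156. ] deg 6.6 
-0.082 -0.0 0.594 -0.0 -0.0 -0.0 | to [ 565.1 -350.4   96. ] deg 0.0
```

Request:
apply_moves(series="-.28 .13 .2 .005 .012 .024 10;-.569 .263 .41 .009 .024 .047 10;-.569 .263 .41 .009 .024 .047 10")

```text
t: 19.05
tool_pos: [526.5, -303.6, 195.1]
ee_rot: [-2.063, -2.307, -0.125]
contact_force: [-1.1, 0.4, -2.5]
width: 0.237
```

Request:
apply_moves(series="-.28 .16 .19 .005 .012 .024 10;-.561 .326 .375 .01 .024 .048 10;-.561 .326 .375 .01 .024 .048 10;-.561 .326 .375 .01 .024 .048 10;-.561 .326 .375 .01 .024 .048 10")

```text
t: 19.55
tool_pos: [564.5, -349.9, 159.3]
ee_rot: [-2.136, -2.166, -0.149]
contact_force: [-0.5, -0.1, -0.5]
width: 0.238
```

Request:
apply_moves(series="-.02 0 .15 0 0 0 10;-.04 0 .3 0 0 0 10;-.06 0 .45 0 0 0 10;-.082 0 .59 0 0 0 10;-.082 0 .59 0 0 0 10;-.082 0 .59 0 0 0 10;-.082 0 .59 0 0 0 10;-.082 0 .59 0 0 0 10")

```text
t: 20.35
tool_pos: [565.3, -352.5, 99.9]
ee_rot: [-2.139, -2.166, -0.149]
contact_force: [0.3, 0.1, -1.4]
width: 0.235
```

```bash
cat > z.py <<'E'
from plan import *
import pickle
q=np.load("fin.npz"); s=bot.observe(); p,R=cur(); print(s["t"],p.round(1),R.as_rotvec().round(3),s["contact_force"].round(1),s["width"],abs(s["joint_velocities"]).max())
print("torch origin",(p+R.apply(q["o"])).round(1),"axis",R.apply(q["d"]).round(3))
for n in("top","scene","wrist"):
    c=cap(n); save(c,f"pics/z{n}.png"); pickle.dump(c,open(f"z{n}.pkl","wb"))
a=cv2.imread("pics/zscene.png")[200:340,240:520]; b=cv2.imread("pics/ztop.png")[170:310,290:500]
cv2.imwrite("pics/zc.png",np.vstack([cv2.resize(a,(560,280),interpolation=cv2.INTER_CUBIC),cv2.resize(b,(480,320),interpolation=cv2.INTER_CUBIC)[:, :480] if False else cv2.copyMakeBorder(cv2.resize(b,(450,300)),0,0,0,110,cv2.BORDER_CONSTANT)]))
# torch from wrist depth again
c=pickle.load(open("zwrist.pkl","rb")); W=cloud(c); L=R.inv().apply((W-p).reshape(-1,3)).reshape(W.shape)
m=(abs(L[...,1])<14)&(abs(L[...,2])<30)&(L[...,0]>18)&(L[...,0]<100); A=L[m]
pr=np.array([(x,np.percentile(A[abs(A[:,0]-x)<3,2],5)) for x in range(22,80,6)]); print("slope",np.degrees(np.arctan(np.polyfit(pr[:,0],pr[:,1],1)[0])),"tail",np.percentile(A[:,0],99.5))
E
python3 z.py
```

```text
20.35 [ 565.3 -352.5   99.9] [-2.139 -2.166 -0.149] [ 0.3  0.1 -1.4] 0.23488035873741694 0.0035098338342305488
torch origin [ 565.2 -345.   103.8] axis [ 0.012 -1.     0.003]
slope 7.849737564725904 tail 84.48263714527234
```

View pics/zc.png

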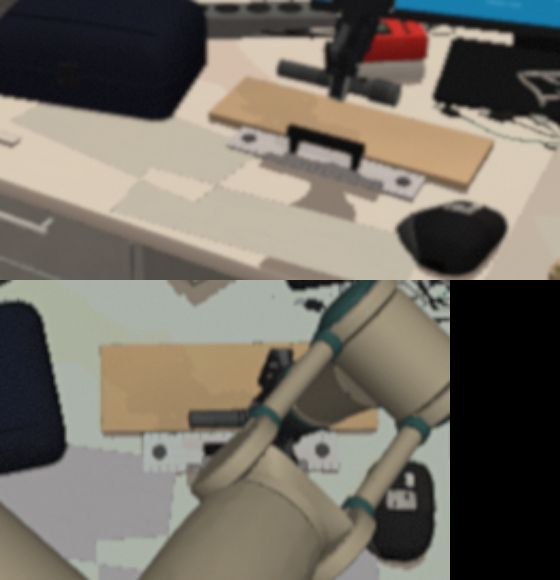

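View pics/zwrist.png

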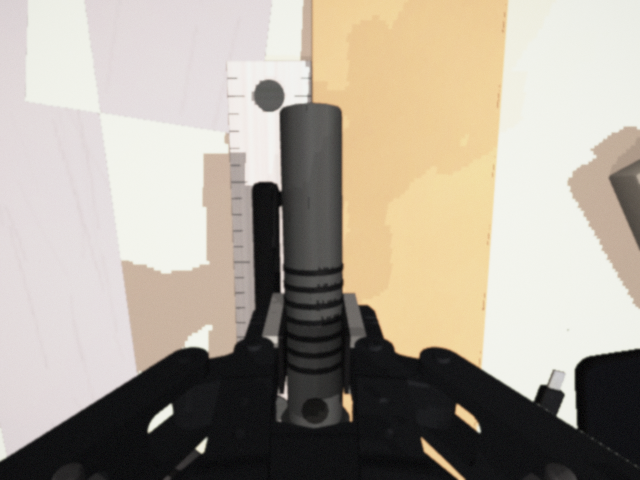

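The torch is level above the joint, its tail at (311, 105) in the wrist view. The blade edge meets the board at (310, 65), so the straightedge is still flush. Handing in.

```bash
python3 -c "
from rig import bot
print(bot.finish_job())"
```

```text
the job is handed in; nothing more can be done
None
```

I finished the task and handed it in at about 20.5 s of the 58 s allowed; the system gave no verdict. The straightedge lies against the board's front edge and is released, and the gripper is still holding the torch level above the joint.

- **Straightedge:** I gripped it by the handle, pressed it against the board with about 10 N, and let go.
    - After release, its centre was about 25.7 mm from the board edge, where 25 mm is perfectly flush. It was about 0.4° off parallel.
    - One automatic edge fit disagreed, suggesting a gap of about 2.9 mm. The close-up showed the blade's ticks running right up to the board's face, so I took that reading as shadow on the blade.
    - I made no new gap measurement just before handing in, but the last pictures still showed it flush.
- **Torch:** I drew it out along the slope, tilting the gripper 33° because a 42° tilt was heading past joint 4's limit.
    - At the end its middle was at about (565, -345, 104) mm, within about 2 mm of the middle of the joint and about 104 mm above the desk.
    - By my measurements it is level and parallel to the edge to within about 1°. The arm was still, and no contact force showed beyond the torch's own weight.
- **Calipers and mouse:** I never went near either. I did not measure their positions again at the end.

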